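# Index the paint carousel and stand the fallen bottle in its place

## Robot

A 7-joint arm with a two-finger parallel gripper is mounted at the origin on the work surface. World frame = base frame: x ahead of the robot, y to its left, z up, the work surface at z = 0. Lengths are in m, angles in rad, forces in N, time in s.
With the tool pointing down it reaches from about 0.4 to 0.85 m from the base axis. Payload 10.4 kg.
Tool frame: the origin (TCP) lies midway between the tips of the shut fingers; the grasp point (between the pads) lies r.grip_point_offset behind it (r.grip_point_offset is the distance from the TCP to the grasp point, in m); z points along the fingers, y is the line along which they close (so a half turn about z gives the same grasp; the last joint's range is limited). The gripper opens to 87 mm and grips with 3 to 60 N. Pads are 19 mm wide; open, the fingers measure 117 mm over their backs; the gripper's body (75 mm by 190 mm) begins 51 mm behind the grasp point.
Start: joints at [1.165, 0.332, -0.065, 1.46, 0.022, 1.35, -0.088], TCP at [0.233, -0.58, 0.223] pointing down, gripper open.
Joint ranges: [-2.6, 2.6], [-0.5, 2.12], [-1.47, 1.34], [0.16, 2.42], [-1.27, 4.41], [0.06, 2.06], [-2.6, 2.6]. Speed limits (rad/s): [2.22, 2.22, 2.79, 2.79, 3.14, 3.14, 3.14].

## Interface

Orientations are given as a unit quaternion [x, y, z, w].
In Python, from bench import r gives the robot as it stands.
- The arm moves only by the tool play_rows, never from a script. Its arguments are lists of equal length, an entry for each row: "claw": the closure, from 0 (fully open) to 1 (shut); "delta_pos": the shift along the tool's x, y, z scaled (see below), a list of three; "delta_rot": the turn, a rotation vector about the tool's x, y, z scaled (see below), a list of three. A call has 1 to 8 rows; each row shifts and turns the commanded pose from where the row before left it, along the tool's axes as they then stand; what a row does not reach is not made up. The controller multiplies each number of a shift by 200 mm and each number of a turn by pi rad. A row lasts 1/10 s, in which the tool goes at most 50 mm and 8.59 degrees, less where a joint would pass 70% of its speed; a pose out of reach is approached as far as the arm can. A call with a number of a shift or a turn outside -1 to 1 is refused whole. A call with a gripper value outside its range is refused whole. The fingers move at their own pace and stop on an object; "squeeze" is the grip in N (left out, the last holds). Time passes only in rows, so rows that do not move let the fingers close. It gives the time, the measured TCP pose, the force, the opening and the grip force at its end, in the units of the state.
- r.read_state(): the state, without advancing time (a new reading comes with each control period).
- r.camera(name): name is "scene" or "side" or "wrist"; returns a dict with "pixels" (480x640x3 uint8, red, green, blue), "camera_matrix" (3x3 intrinsics, pixels), "D" ([k1, k2, p1, p2, k3] as OpenCV has them; the pictures are not rectified), "cam_to_world" (4x4, takes a point from camera to world coordinates); the wrist camera has in their place "hand_eye" (4x4, takes a point from camera to tool coordinates, whose origin is the TCP and whose axes are the flange's). Camera axes: x right, y up, looking along -z (the intrinsics and any distortion apply to the point x, -y, -z); pixel columns grow to the right and rows downward; lengths in m; the calibration is good to about 2 mm. A picture is of the moment at which its call begins: read the wrist's pose just before it. There is no depth.
- r.close_job(): hands the job in; it is judged then, once.
The state is a dict: "time": time; "joint_positions": joint angles; "joint_vel": joint speeds; "joint_torque": joint torques, N m; "ee_pos": TCP position; "eef_rot": TCP orientation; "ft_force": force on the tool from outside, world axes, zero at the start; "torque": the same for the moment, N m; "width": finger opening in m; "grip_force": force on a finger pad.
Only numpy, scipy, OpenCV 4.12 (cv2) and the standard library are available. Lean on these libraries where they do the work, as an engineer would, in place of code of your own. Each camera call takes 0.05 s, during which the arm holds its last target. There are 200 camera calls.

## Task

Turn the paint carousel (it has a black handle bar on top) one click anticlockwise, seen from above, so that its empty place comes to the red pointer. Then stand the fallen orange bottle upright, cap up, in the middle of that empty place. Leave the other five bottles standing on the carousel and do not knock over or shift the water jar and the blue cup.

Things in the scene. Friction and masses are not known exactly. Their poses are not given: they have to be found in the camera images.
- carousel_base: Fixed round grey foot (270 mm across) of the paint carousel. Origin on its axis at table height; its -x axis points roughly to the robot's left, where a red pointer block (about 18 mm wide) sticks out from under the deck to 176 mm from the axis, 36 mm high. z up.
- carousel (a joint): Deck angle, rad, growing anticlockwise from above. A spring plunger clicks every 60 degrees (-1.047, 0, 1.047, 2.094); turning it slowly takes 0.2 to 0.4 N m, and when let go the deck pulls itself into the nearest click. Starts at about 0; at 1.047 the empty place is at the red pointer. The deck: white disc, 290 mm across, top 36 mm above the table, six places 105 mm from the axis.
- handle (a point): Centre of the black handle bar, on the carousel's axis, 171.5 mm above the table, on a post 28 mm thick. The bar is 80 mm long (this point's x axis), 14 mm thick (y) and 35 mm tall (154 to 189 mm above the table). It turns with the deck: its x axis is the foot's x axis turned by the joint value.
- empty_place (a point): Centre of the one empty place, a grey spot 68 mm across on the deck's top, 36 mm above the table. Turns with the deck.
- front_mark (a point): Fixed point over the red pointer's inner end, 105 mm from the axis at the height of the deck's top: where empty_place must come.
- orange_bottle: Orange square-section paint bottle with a white cap, lying on the table left of the carousel, cap pointing away from the robot. Body 48 x 48 x 78 mm, then a cap 26 mm across up to 102 mm; 110 to 230 g. Origin: centre of its underside (base); its z axis runs along the bottle from base to cap, so when it lies z is level and the origin is 24 mm above the table.
- yellow_bottle: A yellow square paint bottle with black cap, 48 x 48 mm and 102 mm tall, 160 g, standing loose on one of the carousel's places (which one varies). Origin: centre of its underside, z up. To be left standing on the carousel.
- blue_bottle: A blue square paint bottle with black cap, 48 x 48 mm and 102 mm tall, 160 g, standing loose on one of the carousel's places (which one varies). Origin: centre of its underside, z up. To be left standing on the carousel.
- green_bottle: A green square paint bottle with black cap, 48 x 48 mm and 102 mm tall, 160 g, standing loose on one of the carousel's places (which one varies). Origin: centre of its underside, z up. To be left standing on the carousel.
- red_bottle: A red square paint bottle with black cap, 48 x 48 mm and 102 mm tall, 160 g, standing loose on one of the carousel's places (which one varies). Origin: centre of its underside, z up. To be left standing on the carousel.
- white_bottle: A white square paint bottle with black cap, 48 x 48 mm and 102 mm tall, 160 g, standing loose on one of the carousel's places (which one varies). Origin: centre of its underside, z up. To be left standing on the carousel.
- water_jar: Glass jar with green rinsing water and three brushes, 74 mm across, 90 mm tall (brushes to 160 mm), standing on the table beyond the carousel. Origin: centre of its underside. Bystander.
- rinse_cup: Blue ceramic cup, 72 mm across, 75 mm tall, on the table at the left. Origin: centre of its underside. Bystander.
Things that resemble listed ones, but are neither listed nor needed, are in the scene too. Leave any purple look-alike of the orange_bottle alone.

How it is judged:
On the way, in this order (a step that is already met when the one before it is completed fails the run):
1. the carousel is clicked in with its empty place at the red pointer (value of joint carousel between 0.987 and 1.107 rad and velocity of joint carousel between -0.1 and 0.1 rad/s), for 0.3 s.
2. the orange bottle stands upright on the empty place (angle between orange_bottle's own z axis and vertical below 0.12 rad and horizontal distance between orange_bottle and empty_place below 0.025 m and z of orange_bottle in the frame of empty_place between -0.006 and 0.006 m), for 0.2 s.
At the end, for the whole second after the job is handed in: Carousel at rest one click on (joint within 0.06 rad of 1.047); orange bottle upright (0.12 rad), cap up, still, its base on the deck within 25 mm of the empty place's middle; the other five bottles upright (0.15 rad) within 135 mm of the carousel's axis (all of step 2 and value of joint carousel between 0.987 and 1.107 rad and linear speed of orange_bottle below 0.02 m/s and angle between each of yellow_bottle, blue_bottle, green_bottle, red_bottle, white_bottle's own z axis and vertical below 0.15 rad and horizontal distance between each of yellow_bottle, blue_bottle, green_bottle, red_bottle, white_bottle and handle below 0.135 m); the robot touches nothing.
It fails at once if one of the other bottles is knocked over (angle between any of yellow_bottle, blue_bottle, green_bottle, red_bottle, white_bottle's own z axis and vertical above 0.6 rad).
It fails at once if the water jar or the blue cup is knocked over or shifted by more than 40 mm (distance of any of water_jar, rinse_cup from where it was at the start of the episode above 0.04 m or angle between any of water_jar, rinse_cup's own z axis and vertical above 0.4 rad).
It also fails if it takes over 51 s, if anything falls off the work surface, if the arm or the gripper's body presses on something with over 40 N, if the wrist force passes 120 N, or if a joint passes its speed limit or range.

## Working session

There is one attempt and no reset: what is moved stays moved. The work goes in short steps, Python scripts to look and compute and a tool call to move; the robot and the scene stay as the last step left them, time stands still between calls to the robot, and variables do not carry over. Pictures are saved under pics/ and viewed, at most 10 in all, crops included, and the job is handed in when it is done.

Besides the shell and the picture viewer there is one more tool, called by a JSON object that holds its "method" and its "body", one argument or row to a line. play_rows: Moves the arm, as the interface text tells. Shifts and turns lie within -1 to 1; 1 stands for 200 mm of shift or pi rad of turn. Its arguments: {"type":"object","properties":{"claw":{"type":"array"},"delta_pos":{"type":"array"},"delta_rot":{"type":"array"},"squeeze":{"type":"number"}},"required":["claw","delta_pos","delta_rot"]}

```bash
mkdir -p pics; cat > h.py <<'E'
import numpy as np, cv2, json
from bench import r
from scipy.spatial.transform import Rotation as R
def shot(n,f=None):
    s=r.read_state(); c=r.camera(n)
    if n=='wrist':
        T=np.eye(4);T[:3,:3]=R.from_quat(s['eef_rot']).as_matrix();T[:3,3]=s['ee_pos'];c['cam_to_world']=T@c['hand_eye']
    if f: cv2.imwrite('pics/'+f,c['pixels'][:,:,::-1])
    return c
def ray(c,uv):
    p=cv2.undistortPoints(np.array(uv,float).reshape(-1,1,2),np.array(c['camera_matrix']),np.array(c['D'],float)).reshape(-1,2)
    d=np.c_[p[:,0],-p[:,1],-np.ones(len(p))]; T=np.array(c['cam_to_world'])
    return T[:3,3],d@T[:3,:3].T
def onz(c,uv,z):
    o,d=ray(c,uv); return o+d*((z-o[2])/d[:,2])[:,None]
def proj(c,P):
    T=np.linalg.inv(np.array(c['cam_to_world'])); q=np.atleast_2d(P)@T[:3,:3].T+T[:3,3]
    q=q*[1,-1,-1]
    return cv2.projectPoints(q,np.zeros(3),np.zeros(3),np.array(c['camera_matrix']),np.array(c['D'],float))[0].reshape(-1,2)
E
python3 - <<'E'
from h import *
import pickle
s=r.read_state();print(s['time'],s['ee_pos'],s['eef_rot'],s['width'],r.grip_point_offset)
C={n:shot(n,n+'0.png') for n in('scene','side')}
pickle.dump(C,open('c0.pkl','wb'))
for n in C: print(n,np.round(C[n]['cam_to_world'],3).tolist())
E
```

```text
0.0 [ 0.23329934 -0.57939429  0.22173854] [ 9.81737994e-01  1.90236636e-01 -1.67070338e-04 -7.10714732e-04] 0.08686160190126484 0.0187
scene [[-0.591, -0.497, 0.636, 1.135], [0.807, -0.344, 0.48, 0.554], [-0.02, 0.797, 0.604, 0.681], [0.0, 0.0, 0.0, 1.0]]
side [[-0.948, 0.199, -0.248, 0.209], [-0.317, -0.565, 0.762, 1.16], [0.012, 0.801, 0.599, 0.963], [0.0, 0.0, 0.0, 1.0]]
```

View pics/scene0.png

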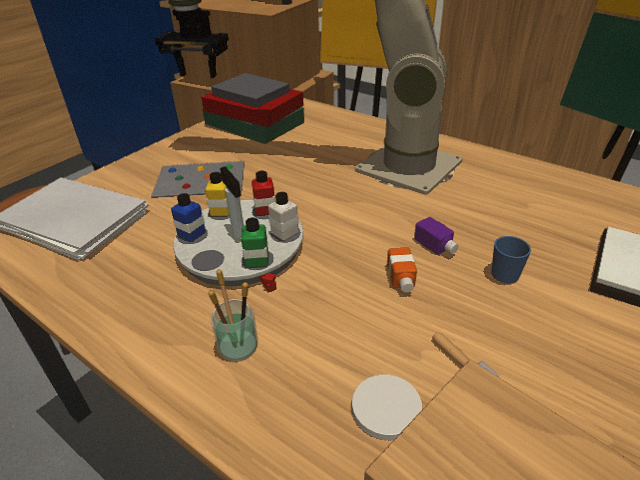

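View pics/side0.png

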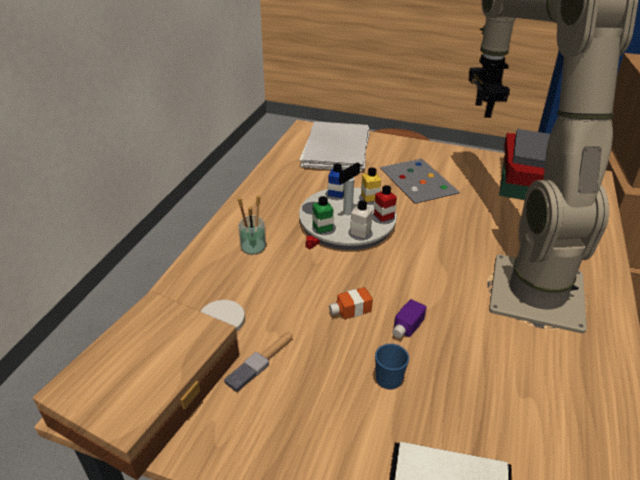

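The orange bottle with white cap is at scene (402,268) / side (351,303). The purple look-alike is at scene (436,236) / side (410,318) and is to be left alone. The red pointer is at scene (269,283) / side (312,242), and the empty grey spot is at scene (208,260). Next I measure them and confirm with an enlarged crop.

```bash
cat > m.py <<'E'
from h import *
import pickle
from scipy.optimize import least_squares
C=pickle.load(open('c0.pkl','rb'))
def tri(uvs):
    A=np.zeros((3,3));b=np.zeros(3)
    for n,uv in uvs.items():
        o,d=ray(C[n],[uv]);d=d[0]/np.linalg.norm(d[0]);M=np.eye(3)-np.outer(d,d);A+=M;b+=M@o
    return np.linalg.solve(A,b)
def mask(n,lo,hi,box):
    h=cv2.cvtColor(C[n]['pixels'],cv2.COLOR_RGB2HSV);m=cv2.inRange(h,lo,hi);k=np.zeros_like(m);x0,y0,x1,y1=box;k[y0:y1,x0:x1]=m[y0:y1,x0:x1]
    return k
def big(m):
    cs,_=cv2.findContours(m,cv2.RETR_EXTERNAL,cv2.CHAIN_APPROX_NONE);return max(cs,key=cv2.contourArea)
def cen(c): m=cv2.moments(c);return (m['m10']/m['m00'],m['m01']/m['m00'])
# orange body hull centroids, cap centroids
ob={};cb={};pt={}
for n,bx,bc,bp in(('scene',(380,240,420,300),(394,276,420,297),(258,270,282,298)),('side',(325,280,380,325),(326,300,341,322),(300,230,322,254))):
    m=mask(n,(5,180,100),(14,255,255),bx);p=cv2.findNonZero(m);hu=cv2.convexHull(p);ob[n]=cen(hu);print(n,'body',ob[n],cv2.boundingRect(p))
    m=mask(n,(0,0,120),(180,70,255),bc);c=big(m);cb[n]=cen(c);print('cap',cb[n],cv2.contourArea(c))
    m=mask(n,(0,150,60),(4,255,255),bp)|mask(n,(174,150,60),(180,255,255),bp);c=big(m);pt[n]=cen(c);print('ptr',pt[n],cv2.contourArea(c),cv2.boundingRect(c))
print('body',tri(ob),'cap',tri(cb),'ptr',tri(pt))
# deck: near-side outline
for n,bx in(('scene',(165,195,310,290)),('side',(290,180,405,250))):
    m=mask(n,(0,0,110),(180,60,255),bx);hu=cv2.convexHull(big(m)).reshape(-1,2)
    P=onz(C[n],hu,.036)[:,:2]
    f=least_squares(lambda q:np.hypot(*(P-q).T)-.145,P.mean(0),loss='soft_l1',f_scale=.003);print(n,'deck',f.x,np.round(f.fun*1000,0))
    if n=='scene':
        m=mask(n,(0,0,60),(180,80,165),(190,248,227,273));c=big(m);e=cv2.fitEllipse(c);print('spot',e,onz(C[n],[e[0]],.036))
# jar, cup
for n,bx in(('scene',(480,225,540,290)),('side',(365,335,420,395))):
    m=mask(n,(98,90,30),(118,255,255),bx);x,y,w,h=cv2.boundingRect(big(m));print('cup',(x,y,w,h),onz(C[n],[(x+w/2,y+h/2)],.0375))
print('jar',onz(C['scene'],[(236,332)],.045),onz(C['side'],[(253,237)],.045))
a=cv2.resize(C['scene']['pixels'][210:310,160:320],(800,500),interpolation=2);b=cv2.resize(C['scene']['pixels'][200:300,370:470],(400,400),interpolation=2)
a=cv2.resize(C['scene']['pixels'][210:310,170:310],(420,300));b=cv2.resize(C['side']['pixels'][180:260,290:402],(420,300));c_=cv2.resize(C['scene']['pixels'][210:300,370:470],(333,300));d=cv2.resize(C['side']['pixels'][270:360,320:440],(333,300))
cv2.imwrite('pics/crop.png',np.vstack([np.hstack([a,c_]),np.hstack([b,d])])[:,:,::-1])
E
python3 m.py
```

```text
scene body (401.9951528709918, 267.17654735272185) (388, 248, 29, 40)
cap (406.25620915032675, 284.41699346405227) 127.5
ptr (268.51523297491036, 281.18369175627237) 186.0 (260, 273, 16, 19)
side body (354.17857909422617, 302.5428203477141) (337, 288, 35, 31)
cap (334.39937106918234, 307.5377358490566) 53.0
ptr (311.3021346469622, 241.31691297208536) 101.5 (306, 235, 14, 14)
body [0.43307453 0.21650934 0.02513965] cap [0.47364258 0.24868743 0.02468159] ptr [0.61686054 0.00951083 0.01505702]
scene deck [ 0.55574625 -0.12989366] [28. 28. 27. 26. 21. -4. -2. -3. -2. -2. -1.  1.  3.  4.  4.  5.  3.  4.
  4.  2.  2. -0. -1. -1. 34. -1.  1. 27.]
spot ((207.3833770751953, 260.0253601074219), (19.788236618041992, 33.14319610595703), 78.54683685302734) [[ 0.65855191 -0.12193177  0.036     ]]
side deck [ 0.55213038 -0.12991844] [45. -4. -2. -2. -2. -1. -1. -1.  0.  1.  1.  2.  3.  4.  3.  1.  0.  1.
  0. -1. -0. -2. -1. -2. -2. -1. -2. -1. -0. -0. 32. 43.]
cup (495, 236, 35, 22) [[0.25502503 0.38476175 0.0375    ]]
cup (376, 345, 32, 44) [[0.29986696 0.38987594 0.0375    ]]
jar [[0.77262178 0.07667993 0.045     ]] [[0.76195111 0.07919429 0.045     ]]
```

View pics/crop.png

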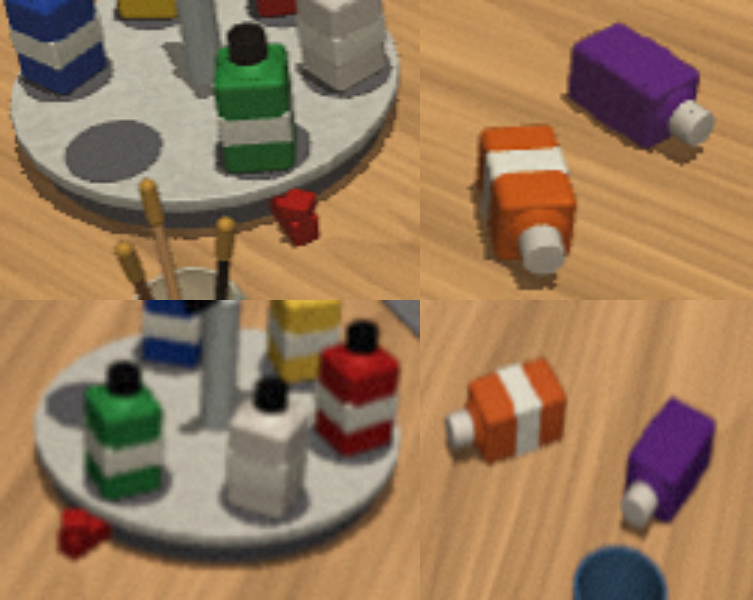

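The crop confirms that the orange bottle (labelled, white cap) is the one meant and the purple one stays. The carousel axis is at about (0.554, -0.130) and the pointer direction is about 65°. I'm moving over the handle.

{"method": "play_rows", "body": {
  "claw": [0, 0, 0, 0, 0, 0, 0, 0],
  "delta_pos": [
    [0, 0, -0.2],
    [0, 0, -0.2],
    [0.194, -0.124, 0],
    [0.194, -0.124, 0],
    [0.194, -0.124, 0],
    [0.194, -0.124, 0],
    [0.194, -0.124, 0],
    [0.194, -0.124, 0]
  ],
  "delta_rot": [
    [0, 0, 0],
    [0, 0, 0],
    [0, 0, 0],
    [0, 0, 0],
    [0, 0, 0],
    [0, 0, 0],
    [0, 0, 0],
    [0, 0, 0]
  ]
}}

```text
time: 0.9
ee_pos: [0.3945, -0.353, 0.3024]
eef_rot: [0.982, 0.19, -0.0, -0.0]
ft_force: [0.6, -0.3, 0.7]
width: 0.0869
grip_force: 0.0
```

{"method": "play_rows", "body": {
  "claw": [0, 0, 0, 0, 0, 0, 0, 0],
  "delta_pos": [
    [0.194, -0.124, 0],
    [0.194, -0.124, 0],
    [0.194, -0.124, 0],
    [0.194, -0.124, 0],
    [0.194, -0.124, 0],
    [0.194, -0.124, 0],
    [0, 0, 0],
    [0, 0, 0]
  ],
  "delta_rot": [
    [0, 0, 0],
    [0, 0, 0],
    [0, 0, 0],
    [0, 0, 0],
    [0, 0, 0],
    [0, 0, 0],
    [0, 0, 0],
    [0, 0, 0]
  ]
}}

```text
time: 1.7
ee_pos: [0.5544, -0.1288, 0.302]
eef_rot: [0.982, 0.191, -0.0, -0.0]
ft_force: [-0.7, -0.7, 0.1]
width: 0.087
grip_force: 0.0
```

{"method": "play_rows", "body": {
  "claw": [0, 0, 0, 0, 0, 0, 0, 0],
  "delta_pos": [
    [0, 0, 0],
    [0, 0, 0],
    [0, 0, 0],
    [0, 0, 0],
    [0, 0, 0],
    [0, 0, 0],
    [0, 0, 0],
    [0, 0, 0]
  ],
  "delta_rot": [
    [0, 0, -0.04],
    [0, 0, -0.04],
    [0, 0, -0.04],
    [0, 0, -0.04],
    [0, 0, -0.04],
    [0, 0, -0.04],
    [0, 0, 0],
    [0, 0, 0]
  ]
}}

```text
time: 2.5
ee_pos: [0.5538, -0.131, 0.3025]
eef_rot: [0.844, 0.536, -0.0, 0.0]
ft_force: [-0.4, 0.4, 0.5]
width: 0.0871
grip_force: 0.0
```

```bash
python3 - <<'E'
from h import *
import pickle
s=r.read_state();print(s['time'],s['ee_pos'],R.from_quat(s['eef_rot']).as_matrix().round(3),s['joint_positions'],s['ft_force'])
c=shot('wrist','w1.png');pickle.dump(c,open('w1.pkl','wb'))
E
```

```text
2.5 [ 0.55376415 -0.13101472  0.3024761 ] [[ 0.426  0.905 -0.   ]
 [ 0.905 -0.426 -0.   ]
 [-0.    -0.    -1.   ]] [ 0.60591951  0.22080195 -0.53929482  1.46051884  0.1134826   1.49149086
 -0.3713008 ] [-0.42998168  0.38217075  0.54021912]
```

View pics/w1.png

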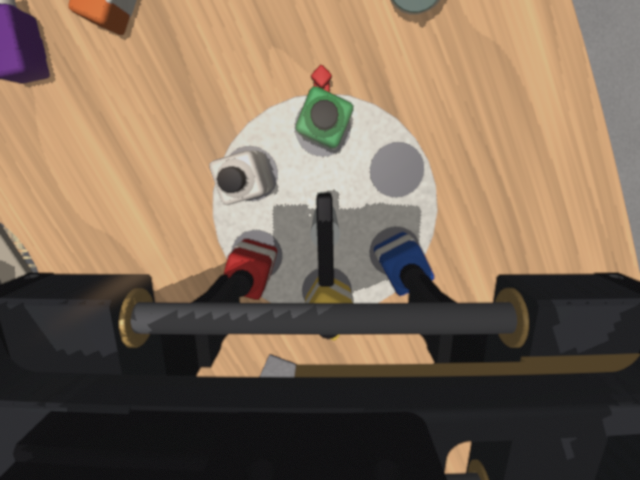

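The wrist view shows the bar from (324,194) to (326,285), parallel to the tool's x axis. The pointer is at (321,76), the empty spot at (397,169) and the green bottle at the pointer. I'm refining the numbers.

```bash
python3 - <<'E'
from h import *
import pickle
c=pickle.load(open('w1.pkl','rb'))
h=cv2.cvtColor(c['pixels'],cv2.COLOR_RGB2HSV)
m=cv2.inRange(h,(0,0,0),(180,255,48));k=np.zeros_like(m);k[185:283,310:340]=m[185:283,310:340]
cs,_=cv2.findContours(k,0,1);q=max(cs,key=cv2.contourArea);print(cv2.minAreaRect(q))
P=onz(c,q.reshape(-1,2),.189)[:,:2];print('bar',cv2.minAreaRect((P*1000).astype(np.float32)),P.min(0),P.max(0))
m=cv2.inRange(h,(0,0,90),(180,80,160));k=np.zeros_like(m);k[135:200,365:428]=m[135:200,365:428]
cs,_=cv2.findContours(k,0,1);q=max(cs,key=cv2.contourArea);P=onz(c,q.reshape(-1,2),.036)[:,:2];print('spot',cv2.minEnclosingCircle((P*1000).astype(np.float32)))
m=cv2.inRange(h,(0,0,170),(180,50,255))
e=[]
for a in np.arange(195,345,3):
  pts=[];ctr=onz(c,[(325,205)],.036)
  u,v=np.cos(np.radians(a)),np.sin(np.radians(a))
  L=[t for t in range(80,130) if 0<=int(205+t*v)<480 and m[int(205+t*v),int(325+t*u)]]
  if L: e.append((325+max(L)*u,205+max(L)*v))
P=onz(c,e,.036)[:,:2]
from scipy.optimize import least_squares
f=least_squares(lambda q:np.hypot(*(P-q).T)-.145,P.mean(0),loss='soft_l1',f_scale=.002);print('deck',f.x,np.abs(f.fun).mean())
print('ptr',onz(c,[(321,70)],.036))
E
```

```text
((324.83807373046875, 237.58004760742188), (89.09890747070312, 15.112588882446289), 88.8982925415039)
bar ((554.6392822265625, -130.25881958007812), (76.59795379638672, 12.934196472167969), 65.62462615966797) [ 0.53368847 -0.16742311] [ 0.57384656 -0.09421757]
spot ((657.1905517578125, -121.8064956665039), 33.86505126953125)
deck [ 0.55163642 -0.13596656] 0.000995068643713135
ptr [[0.62124091 0.02129953 0.036     ]]
```

{"method": "play_rows", "body": {
  "claw": [0, 0, 0, 0, 0, 1, 1, 1],
  "delta_pos": [
    [0.005, 0, 0.18],
    [0, 0, 0.18],
    [0, 0, 0.18],
    [0, 0, 0.18],
    [0, 0, 0],
    [0, 0, 0],
    [0, 0, 0],
    [0, 0, 0]
  ],
  "delta_rot": [
    [0, 0, 0],
    [0, 0, 0],
    [0, 0, 0],
    [0, 0, 0],
    [0, 0, 0],
    [0, 0, 0],
    [0, 0, 0],
    [0, 0, 0]
  ],
  "squeeze": 30
}}

```text
time: 3.35
ee_pos: [0.5557, -0.1291, 0.1607]
eef_rot: [0.843, 0.538, 0.001, 0.001]
ft_force: [-0.7, -0.1, 0.2]
width: 0.0702
grip_force: 0.0
```

{"method": "play_rows", "body": {
  "claw": [1, 1, 1, 1],
  "delta_pos": [
    [0, 0, 0],
    [0, 0, 0],
    [0, 0, 0],
    [0, 0, 0]
  ],
  "delta_rot": [
    [0, 0, 0],
    [0, 0, 0],
    [0, 0, 0],
    [0, 0, 0]
  ]
}}

```text
time: 3.75
ee_pos: [0.5547, -0.1289, 0.1587]
eef_rot: [0.843, 0.538, 0.0, 0.0]
ft_force: [0.9, 0.3, 0.7]
width: 0.0391
grip_force: 0.0
```

{"method": "play_rows", "body": {
  "claw": [1, 1, 1, 1, 1, 1, 1, 1],
  "delta_pos": [
    [0, 0, 0],
    [0, 0, 0],
    [0, 0, 0],
    [0, 0, 0],
    [0, 0, 0],
    [0, 0, 0],
    [0, 0, 0],
    [0, 0, 0]
  ],
  "delta_rot": [
    [0, 0, 0],
    [0, 0, 0],
    [0, 0, 0],
    [0, 0, 0],
    [0, 0, 0],
    [0, 0, 0],
    [0, 0, -0.005],
    [0, 0, -0.01]
  ]
}}

```text
time: 4.55
ee_pos: [0.5556, -0.1295, 0.1586]
eef_rot: [0.83, 0.558, 0.001, 0.001]
ft_force: [6.3, -1.7, -4.3]
width: 0.0143
grip_force: 30.5
```

{"method": "play_rows", "body": {
  "claw": [1, 1, 1, 1, 1, 1, 1, 1],
  "delta_pos": [
    [0, 0, 0],
    [0, 0, 0],
    [0, 0, 0],
    [0, 0, 0],
    [0, 0, 0],
    [0, 0, 0],
    [0, 0, 0],
    [0, 0, 0]
  ],
  "delta_rot": [
    [0, 0, -0.012],
    [0, 0, -0.012],
    [0, 0, -0.012],
    [0, 0, -0.012],
    [0, 0, -0.012],
    [0, 0, -0.012],
    [0, 0, -0.012],
    [0, 0, -0.012]
  ]
}}

```text
time: 5.35
ee_pos: [0.5545, -0.1295, 0.1585]
eef_rot: [0.737, 0.676, -0.0, 0.0]
ft_force: [-0.9, -0.5, 0.5]
width: 0.0137
grip_force: 30.2
```

{"method": "play_rows", "body": {
  "claw": [1, 1, 1, 1, 1, 1, 1, 1],
  "delta_pos": [
    [0, 0, 0],
    [0, 0, 0],
    [0, 0, 0],
    [0, 0, 0],
    [0, 0, 0],
    [0, 0, 0],
    [0, 0, 0],
    [0, 0, 0]
  ],
  "delta_rot": [
    [0, 0, -0.012],
    [0, 0, -0.012],
    [0, 0, -0.012],
    [0, 0, -0.012],
    [0, 0, -0.012],
    [0, 0, -0.012],
    [0, 0, -0.012],
    [0, 0, -0.012]
  ]
}}

```text
time: 6.15
ee_pos: [0.5534, -0.1295, 0.1585]
eef_rot: [0.627, 0.779, -0.001, -0.001]
ft_force: [-7.5, -0.2, 4.9]
width: 0.0139
grip_force: 29.9
```

{"method": "play_rows", "body": {
  "claw": [1, 1, 1, 1, 1, 1, 1, 1],
  "delta_pos": [
    [0, 0, 0],
    [0, 0, 0],
    [0, 0, 0],
    [0, 0, 0],
    [0, 0, 0],
    [0, 0, 0],
    [0, 0, 0],
    [0, 0, 0]
  ],
  "delta_rot": [
    [0, 0, -0.012],
    [0, 0, -0.012],
    [0, 0, -0.012],
    [0, 0, -0.012],
    [0, 0, -0.012],
    [0, 0, -0.012],
    [0, 0, -0.012],
    [0, 0, -0.01]
  ]
}}

```text
time: 6.95
ee_pos: [0.5523, -0.1299, 0.1585]
eef_rot: [0.505, 0.863, -0.002, -0.002]
ft_force: [-13.5, -1.7, 10.2]
width: 0.0137
grip_force: 29.8
```

{"method": "play_rows", "body": {
  "claw": [1, 1, 1, 1, 1, 0, 0, 0],
  "delta_pos": [
    [0, 0, 0],
    [0, 0, 0],
    [0, 0, 0],
    [0, 0, 0],
    [0, 0, 0],
    [0, 0, 0],
    [0, 0, 0],
    [0, 0, 0]
  ],
  "delta_rot": [
    [0, 0, -0.01],
    [0, 0, -0.01],
    [0, 0, -0.008],
    [0, 0, 0],
    [0, 0, 0],
    [0, 0, 0],
    [0, 0, 0],
    [0, 0, 0]
  ]
}}

```text
time: 7.75
ee_pos: [0.5549, -0.1288, 0.1586]
eef_rot: [0.467, 0.884, 0.0, 0.0]
ft_force: [0.2, 0.1, -0.0]
width: 0.0302
grip_force: 0.0
```

{"method": "play_rows", "body": {
  "claw": [0, 0, 0, 0, 0, 0, 0, 0],
  "delta_pos": [
    [0, 0, 0],
    [0, 0, 0],
    [0, 0, -0.1],
    [0, 0, -0.2],
    [0, 0, -0.2],
    [0, 0, -0.2],
    [0, 0, 0],
    [0, 0, 0]
  ],
  "delta_rot": [
    [0, 0, 0],
    [0, 0, 0],
    [0, 0, 0],
    [0, 0, 0],
    [0, 0, 0],
    [0, 0, 0],
    [0, 0, 0],
    [0, 0, 0]
  ]
}}

```text
time: 8.55
ee_pos: [0.5551, -0.1288, 0.2992]
eef_rot: [0.467, 0.884, 0.0, 0.001]
ft_force: [0.4, 0.0, -1.0]
width: 0.0856
grip_force: 0.0
```

```bash
python3 - <<'E'
from h import *
s=r.read_state();print(s['time'],s['ee_pos'],s['eef_rot'],s['joint_positions'].round(3),s['ft_force'],s['width'])
import pickle
c=shot('wrist','w2.png');pickle.dump(c,open('w2.pkl','wb'))
E
```

```text
8.55 [ 0.55507369 -0.1288108   0.29922629] [4.66689089e-01 8.84420966e-01 1.45960610e-04 9.09865689e-04] [ 0.728  0.247 -0.698  1.46   0.159  1.491  0.632] [ 0.37503178  0.02490864 -0.97679134] 0.08558249519465204
```

View pics/w2.png

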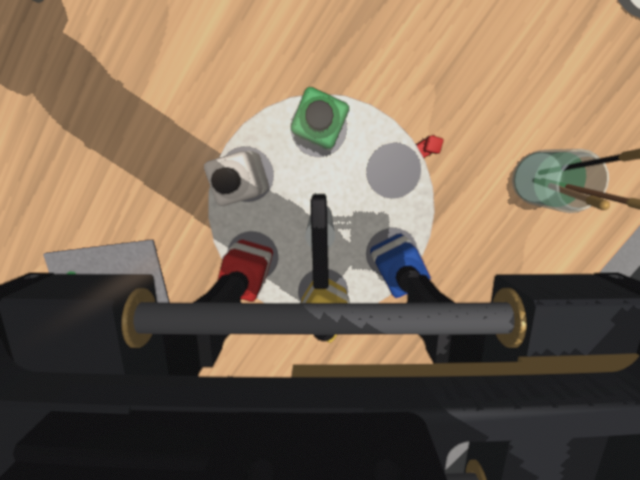

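The deck has clicked over: the empty spot at (394,170) now sits beside the pointer at (432,145). On to the orange bottle.

{"method": "play_rows", "body": {
  "claw": [0, 0, 0, 0, 0, 0, 0, 0],
  "delta_pos": [
    [0.222, 0.061, 0],
    [0.222, 0.061, 0],
    [0.222, 0.061, 0],
    [0.222, 0.061, 0],
    [0.222, 0.061, 0],
    [0.222, 0.061, 0],
    [0.222, 0.061, 0],
    [0.222, 0.061, 0]
  ],
  "delta_rot": [
    [0, 0, 0],
    [0, 0, 0],
    [0, 0, 0],
    [0, 0, 0],
    [0, 0, 0],
    [0, 0, 0],
    [0, 0, 0],
    [0, 0, 0]
  ]
}}

```text
time: 9.4
ee_pos: [0.4334, 0.2205, 0.2974]
eef_rot: [0.467, 0.884, -0.001, -0.0]
ft_force: [-0.1, 0.7, 0.2]
width: 0.0869
grip_force: 0.0
```

{"method": "play_rows", "body": {
  "claw": [0, 0, 0, 0, 0, 0, 0, 0],
  "delta_pos": [
    [0, 0, 0],
    [0, 0, 0],
    [0, 0, 0],
    [0, 0, 0],
    [0, 0, 0],
    [0, 0, 0],
    [0, 0, 0],
    [0, 0, 0]
  ],
  "delta_rot": [
    [0, 0, -0.044],
    [0, 0, -0.044],
    [0, 0, -0.044],
    [0, 0, -0.044],
    [0, 0, -0.044],
    [0, 0, -0.044],
    [0, 0, -0.044],
    [0, 0, -0.044]
  ]
}}

```text
time: 10.2
ee_pos: [0.4343, 0.219, 0.2972]
eef_rot: [-0.07, 0.998, -0.0, -0.001]
ft_force: [0.2, 0.1, 0.0]
width: 0.0867
grip_force: 0.0
```

{"method": "play_rows", "body": {
  "claw": [0, 0, 0, 0, 0, 0],
  "delta_pos": [
    [0, 0, 0],
    [0, 0, 0],
    [0, 0, 0],
    [0, 0, 0],
    [0, 0, 0],
    [0, 0, 0]
  ],
  "delta_rot": [
    [0, 0, -0.044],
    [0, 0, -0.044],
    [0, 0, -0.044],
    [0, 0, -0.044],
    [0, 0, 0],
    [0, 0, 0]
  ]
}}

```text
time: 10.8
ee_pos: [0.4345, 0.2191, 0.2977]
eef_rot: [-0.335, 0.942, 0.0, -0.001]
ft_force: [-1.2, -0.5, -0.6]
width: 0.0871
grip_force: 0.0
```

```bash
python3 - <<'E'
from h import *
import pickle
c=pickle.load(open('w2.pkl','rb'))
h=cv2.cvtColor(c['pixels'],cv2.COLOR_RGB2HSV)
m=cv2.inRange(h,(0,0,90),(180,80,170));k=np.zeros_like(m);k[135:200,362:424]=m[135:200,362:424]
cs,_=cv2.findContours(k,0,1);q=max(cs,key=cv2.contourArea);P=onz(c,q.reshape(-1,2),.036)[:,:2];print('spot',cv2.minEnclosingCircle((P*1000).astype(np.float32)))
s=r.read_state();print(s['time'],s['ee_pos'],s['eef_rot'],s['joint_positions'].round(3))
c=shot('wrist','w3.png');pickle.dump(c,open('w3.pkl','wb'))
h=cv2.cvtColor(c['pixels'],cv2.COLOR_RGB2HSV)
m=cv2.inRange(h,(5,180,100),(14,255,255));m[290:]=0
p=cv2.findNonZero(m);print(cv2.minAreaRect(p),cv2.boundingRect(p))
P=onz(c,p.reshape(-1,2),.048)[:,:2];print('top-ish',cv2.minAreaRect((P*1000).astype(np.float32)))
E
```

```text
spot ((596.2244873046875, -37.70591354370117), 33.60472869873047)
10.8 [0.43449736 0.21912042 0.29773574] [-3.34972623e-01  9.42227643e-01  4.27370137e-05 -6.38526669e-04] [ 0.487  0.073 -1.078  1.648  0.065  1.461  1.657]
((322.0, 212.0), (60.0, 32.0), 90.0) (306, 182, 33, 61)
top-ish ((432.9511413574219, 216.11851501464844), (74.20452880859375, 39.85441589355469), 39.145233154296875)
```

View pics/w3.png

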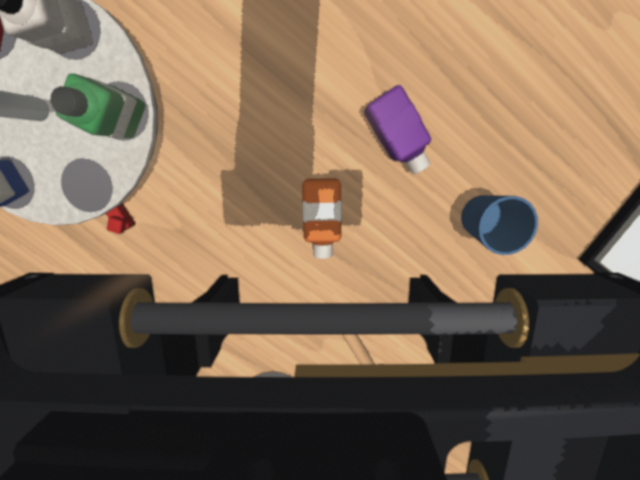

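The bottle body is at (322,211) and the cap at (322,250), aligned with the tool. The body centre is at about (0.433, 0.216). I'm tilting 25° toward the cap and descending.

{"method": "play_rows", "body": {
  "claw": [0, 0, 0, 0, 0, 0, 0, 0],
  "delta_pos": [
    [0, 0, 0],
    [0, 0, 0],
    [0, 0, 0],
    [0, 0, 0],
    [-0.144, 0, 0.2],
    [-0.144, 0, 0.2],
    [-0.144, 0, 0.2],
    [-0.144, 0, 0.2]
  ],
  "delta_rot": [
    [0, 0.035, 0],
    [0, 0.035, 0],
    [0, 0.035, 0],
    [0, 0.034, 0],
    [0, 0, 0],
    [0, 0, 0],
    [0, 0, 0],
    [0, 0, 0]
  ]
}}

```text
time: 11.65
ee_pos: [0.4632, 0.2428, 0.1024]
eef_rot: [-0.328, 0.92, -0.073, -0.204]
ft_force: [0.1, -0.5, 0.6]
width: 0.0867
grip_force: 0.0
```

{"method": "play_rows", "body": {
  "claw": [0, 0],
  "delta_pos": [
    [0, 0, 0],
    [0, 0, 0]
  ],
  "delta_rot": [
    [0, 0, 0],
    [0, 0, 0]
  ]
}}

```text
time: 11.85
ee_pos: [0.4627, 0.2428, 0.1052]
eef_rot: [-0.328, 0.919, -0.073, -0.205]
ft_force: [0.0, -0.1, 0.5]
width: 0.0867
grip_force: 0.0
```

```bash
python3 - <<'E'
from h import *
s=r.read_state();M=R.from_quat(s['eef_rot']).as_matrix();print(s['ee_pos'],M.round(3),s['joint_positions'].round(3))
u=np.array([np.cos(np.radians(39.1)),np.sin(np.radians(39.1)),0])
G=np.array([.433,.2163,.028])+.004*u; T=G+.0187*M[:,2]
print((M.T@(T-s['ee_pos'])/.2).round(3))
E
```

```text
[0.46270646 0.24279682 0.10522292] [[-0.7   -0.634 -0.328]
 [-0.574  0.774 -0.269]
 [ 0.424  0.    -0.906]] [ 0.031  0.737 -0.933  1.458  0.486  1.674  1.303]
[-0.002 -0.009  0.519]
```

{"method": "play_rows", "body": {
  "claw": [0, 0, 0, 0, 0, 1, 1, 1],
  "delta_pos": [
    [0, -0.009, 0.13],
    [0, 0, 0.13],
    [0, 0, 0.13],
    [0, 0, 0.13],
    [0, 0, 0],
    [0, 0, 0],
    [0, 0, 0],
    [0, 0, 0]
  ],
  "delta_rot": [
    [0, 0, 0],
    [0, 0, 0],
    [0, 0, 0],
    [0, 0, 0],
    [0, 0, 0],
    [0, 0, 0],
    [0, 0, 0],
    [0, 0, 0]
  ],
  "squeeze": 30
}}

```text
time: 12.65
ee_pos: [0.4314, 0.2143, 0.0121]
eef_rot: [-0.329, 0.919, -0.073, -0.203]
ft_force: [0.1, 0.0, -0.7]
width: 0.0707
grip_force: 0.0
```

{"method": "play_rows", "body": {
  "claw": [1, 1, 1, 1, 1, 1, 1],
  "delta_pos": [
    [0, 0, 0],
    [0, 0, 0],
    [0, 0, 0],
    [0, 0, 0],
    [0, 0, 0],
    [0, 0, 0],
    [0, 0, 0]
  ],
  "delta_rot": [
    [0, 0, 0],
    [0, 0, 0],
    [0, 0, 0],
    [0, 0, 0],
    [0, 0, 0],
    [0, 0, 0],
    [0, 0, 0]
  ]
}}

```text
time: 13.35
ee_pos: [0.4304, 0.2135, 0.0107]
eef_rot: [-0.329, 0.919, -0.073, -0.204]
ft_force: [0.8, 0.8, 4.0]
width: 0.0484
grip_force: 29.9
```

```bash
python3 - <<'E'
from h import *
s=r.read_state();M=R.from_quat(s['eef_rot']).as_matrix();print(s['ee_pos'],M.round(3),s['joint_positions'].round(3),s['width'],s['grip_force'])
E
```

```text
[0.43043059 0.21350502 0.01073867] [[-0.7   -0.635 -0.327]
 [-0.575  0.773 -0.268]
 [ 0.423 -0.    -0.906]] [ 0.075  0.777 -0.904  1.637  0.536  1.485  1.27 ] 0.04838397396250695 29.935606266371906
```

{"method": "play_rows", "body": {
  "claw": [1, 1, 1, 1, 1, 1, 1, 1],
  "delta_pos": [
    [0.04, 0, -0.08],
    [0.1, 0, -0.21],
    [0.1, 0, -0.21],
    [0.1, 0, -0.21],
    [0.1, 0, -0.21],
    [0.1, 0, -0.21],
    [-0.025, -0.189, -0.012],
    [-0.025, -0.189, -0.012]
  ],
  "delta_rot": [
    [0, 0, 0],
    [0, 0, 0],
    [0, 0, 0],
    [0, 0, 0],
    [0, 0, 0],
    [0, 0, 0],
    [0, 0, 0],
    [0, 0, 0]
  ]
}}

```text
time: 14.15
ee_pos: [0.4854, 0.161, 0.2639]
eef_rot: [-0.33, 0.919, -0.073, -0.202]
ft_force: [-0.3, -0.5, -1.3]
width: 0.0479
grip_force: 29.9
```

{"method": "play_rows", "body": {
  "claw": [1, 1, 1, 1, 1, 1, 1, 1],
  "delta_pos": [
    [-0.025, -0.189, -0.012],
    [-0.025, -0.189, -0.012],
    [-0.025, -0.189, -0.012],
    [-0.025, -0.189, -0.012],
    [0, 0, 0],
    [0, 0, 0],
    [0, 0, 0],
    [0, 0, 0]
  ],
  "delta_rot": [
    [0, 0, 0],
    [0, 0, 0],
    [0, 0, 0],
    [0, 0, 0],
    [-0.019, 0, 0.04],
    [-0.019, 0, 0.04],
    [-0.019, 0, 0.04],
    [-0.019, 0, 0.04]
  ]
}}

```text
time: 14.95
ee_pos: [0.5979, 0.0582, 0.2622]
eef_rot: [-0.062, 0.974, -0.011, -0.217]
ft_force: [0.8, -0.2, -1.4]
width: 0.0478
grip_force: 29.9
```

{"method": "play_rows", "body": {
  "claw": [1, 1, 1, 1, 1, 1, 1, 1],
  "delta_pos": [
    [0, 0, 0],
    [0, 0, 0],
    [0, 0, 0],
    [0, 0, 0],
    [0, 0, 0],
    [0, 0, 0],
    [0, 0, 0],
    [0, 0, 0]
  ],
  "delta_rot": [
    [-0.019, 0, 0.04],
    [-0.019, 0, 0.04],
    [-0.019, 0, 0.04],
    [-0.019, 0, 0.04],
    [-0.019, 0, 0.04],
    [-0.019, 0, 0.04],
    [-0.019, 0, 0.04],
    [-0.019, 0, 0.04]
  ]
}}

```text
time: 15.75
ee_pos: [0.5979, 0.0577, 0.2621]
eef_rot: [0.462, 0.859, 0.107, -0.193]
ft_force: [-0.4, 0.1, -1.3]
width: 0.0476
grip_force: 29.9
```

{"method": "play_rows", "body": {
  "claw": [1, 1, 1, 1, 1, 1, 1],
  "delta_pos": [
    [0, 0, 0],
    [0, 0, 0],
    [0, 0, 0],
    [0, 0, 0],
    [0, 0, 0],
    [0, 0, 0],
    [0, 0, 0]
  ],
  "delta_rot": [
    [-0.019, 0, 0.04],
    [-0.019, 0, 0.04],
    [-0.019, 0, 0.04],
    [-0.019, 0, 0.04],
    [0, 0, 0],
    [0, 0, 0],
    [0, 0, 0]
  ]
}}

```text
time: 16.45
ee_pos: [0.5982, 0.0582, 0.2616]
eef_rot: [0.676, 0.702, 0.156, -0.158]
ft_force: [0.7, -0.1, -1.8]
width: 0.0477
grip_force: 29.9
```

```bash
cat > st.py <<'E'
from h import *
u=np.array([np.cos(np.radians(39.1)),np.sin(np.radians(39.1)),0])
M0=np.array([[-.7,-.635,-.327],[-.575,.773,-.268],[.423,0,-.906]]);p0=np.array([.4304,.2135,.0107])
Bt=M0.T@(np.array([.433,.2163,.024])-.039*u-p0);ut=M0.T@u
s=r.read_state();M=R.from_quat(s['eef_rot']).as_matrix();p=np.array(s['ee_pos'])
print(s['time'],p.round(4),'\n',M.round(3),'\nj',s['joint_positions'].round(3),'w',round(s['width'],4),s['grip_force'],s['ft_force'].round(1))
uw=M@ut;print('u',uw.round(3),'base',(p+M@Bt).round(4))
up=np.array([0,0,1.]);v=np.cross(uw,up);a=np.arctan2(np.linalg.norm(v),uw[2]);v=v/np.linalg.norm(v)*a
print('rot to upright (tool units)',(M.T@v/np.pi).round(4),'deg',np.degrees(a))
E
python3 st.py
```

```text
16.45 [0.5982 0.0582 0.2616] 
 [[-0.035  0.999 -0.011]
 [ 0.901  0.036  0.433]
 [ 0.433  0.006 -0.901]] 
j [ 0.592  0.367 -0.659  1.471 -0.231  1.377  0.049] w 0.0477 29.933180330554023 [ 0.7 -0.1 -1.8]
u [ 0.031 -0.999 -0.011] base [0.5975 0.0932 0.2753]
rot to upright (tool units) [ 0.0036 -0.5035 -0.0014] deg 90.63681539414614
```

{"method": "play_rows", "body": {
  "claw": [1, 1, 1, 1, 1, 1],
  "delta_pos": [
    [0, 0, 0],
    [0, 0, 0],
    [0, 0, 0],
    [0, 0, 0],
    [0, 0, 0],
    [0, 0, 0]
  ],
  "delta_rot": [
    [0, -0.042, 0],
    [0, -0.042, 0],
    [0, -0.042, 0],
    [0, -0.042, 0],
    [0, -0.042, 0],
    [0, -0.042, 0]
  ]
}}

```text
time: 17.05
ee_pos: [0.5988, 0.0589, 0.2622]
eef_rot: [0.685, 0.708, -0.118, 0.127]
ft_force: [-1.0, 0.1, -2.9]
width: 0.0477
grip_force: 29.9
```

{"method": "play_rows", "body": {
  "claw": [1, 1, 1, 1, 1, 1, 1, 1],
  "delta_pos": [
    [0, 0, 0],
    [0, 0, 0],
    [0, 0, 0],
    [0, 0, 0],
    [0, 0, 0],
    [0, 0, 0],
    [0, 0, 0],
    [0, 0, 0]
  ],
  "delta_rot": [
    [0, -0.042, 0],
    [0, -0.042, 0],
    [0, -0.042, 0],
    [0, -0.042, 0],
    [0, -0.042, 0],
    [0, -0.042, 0],
    [0, 0, 0],
    [0, 0, 0]
  ]
}}

```text
time: 17.85
ee_pos: [0.5984, 0.0588, 0.2604]
eef_rot: [0.587, 0.606, -0.372, 0.387]
ft_force: [-0.3, -0.3, -0.1]
width: 0.0482
grip_force: 29.9
```

```bash
python3 st.py
```

```text
17.85 [0.5984 0.0588 0.2604] 
 [[-0.011  0.999  0.032]
 [ 0.424  0.033 -0.905]
 [-0.906  0.003 -0.424]] 
j [-0.339  0.653 -0.436  1.398  1.071  1.991 -0.779] w 0.0482 29.932752619497478 [-0.3 -0.3 -0.1]
u [-0.008 -0.002  1.   ] base [0.5988 0.0721 0.2252]
rot to upright (tool units) [ 0.0011 -0.0004 -0.0024] deg 0.48434223108971863
```

```bash
python3 - <<'E'
from h import *
a=shot('scene')['pixels'][80:320,130:450];b=shot('side')['pixels'][80:320,230:550]
f=lambda x:cv2.resize(x,(400,300))
cv2.imwrite('pics/hold.png',np.hstack([f(a),f(b)])[:,:,::-1])
E
```

```text
(no output)
```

View pics/hold.png

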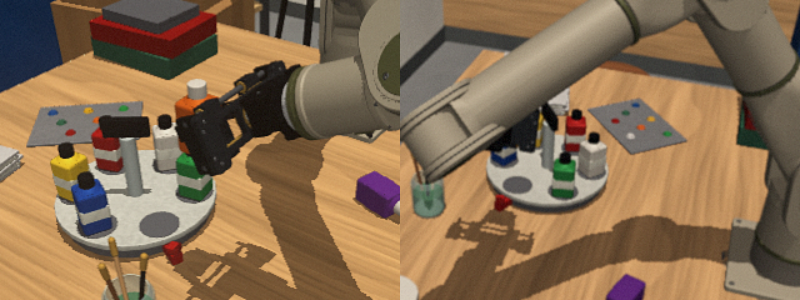

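The bottle is upright in the grip, with its cap at (197,88) in the left crop. I'm moving over the place and then down.

{"method": "play_rows", "body": {
  "claw": [1, 1, 1, 1, 1, 1, 1, 1],
  "delta_pos": [
    [-0.057, -0.005, 0.122],
    [-0.057, -0.005, 0.122],
    [-0.057, -0.005, 0.122],
    [-0.057, -0.005, 0.122],
    [0.09, 0, 0.042],
    [0.09, 0, 0.042],
    [0, 0, 0],
    [0, 0, 0]
  ],
  "delta_rot": [
    [0, 0, 0],
    [0, 0, 0],
    [0, 0, 0],
    [0, 0, 0],
    [0, 0, 0],
    [0, 0, 0],
    [0, 0, 0],
    [0, 0, 0]
  ]
}}

```text
time: 18.75
ee_pos: [0.5982, -0.0506, 0.2234]
eef_rot: [0.588, 0.604, -0.372, 0.388]
ft_force: [-0.5, 0.7, -1.7]
width: 0.0479
grip_force: 29.9
```

```bash
python3 st.py
```

```text
18.75 [ 0.5982 -0.0506  0.2234] 
 [[-0.007  0.999  0.031]
 [ 0.423  0.031 -0.906]
 [-0.906  0.007 -0.423]] 
j [-0.194  0.587 -0.406  1.583  1.106  1.816 -0.794] w 0.0479 29.933197838254273 [-0.5  0.7 -1.7]
u [-0.013 -0.     1.   ] base [ 0.5987 -0.0373  0.1882]
rot to upright (tool units) [ 0.0017  0.0001 -0.0036] deg 0.7172590500848515
```

{"method": "play_rows", "body": {
  "claw": [1, 1, 1, 1, 1, 1, 1, 1],
  "delta_pos": [
    [0.11, 0, 0.052],
    [0.11, 0, 0.052],
    [0.11, 0, 0.052],
    [0.11, 0, 0.052],
    [0.11, 0, 0.052],
    [0.08, 0, 0.037],
    [0, 0, 0],
    [0, 0, 0]
  ],
  "delta_rot": [
    [0, 0, 0],
    [0, 0, 0],
    [0, 0, 0],
    [0, 0, 0],
    [0, 0, 0],
    [0, 0, 0],
    [0, 0, 0],
    [0, 0, 0]
  ]
}}

```text
time: 19.55
ee_pos: [0.5992, -0.0507, 0.0838]
eef_rot: [0.588, 0.604, -0.372, 0.388]
ft_force: [-0.4, 0.3, -1.3]
width: 0.0479
grip_force: 29.9
```

```bash
python3 st.py; python3 - <<'E'
from h import *
a=shot('scene')['pixels'][130:310,130:370]
cv2.imwrite('pics/low.png',cv2.resize(a,(800,600))[:,:,::-1])
E
```

```text
19.55 [ 0.5992 -0.0507  0.0838] 
 [[-0.008  0.999  0.032]
 [ 0.422  0.032 -0.906]
 [-0.907  0.007 -0.422]] 
j [-0.213  0.789 -0.38   1.61   1.136  1.713 -0.988] w 0.0479 29.93326928699389 [-0.4  0.3 -1.3]
u [-0.012  0.001  1.   ] base [ 0.5997 -0.0374  0.0486]
rot to upright (tool units) [ 0.0016  0.0005 -0.0034] deg 0.6836581113031992
```

View pics/low.png

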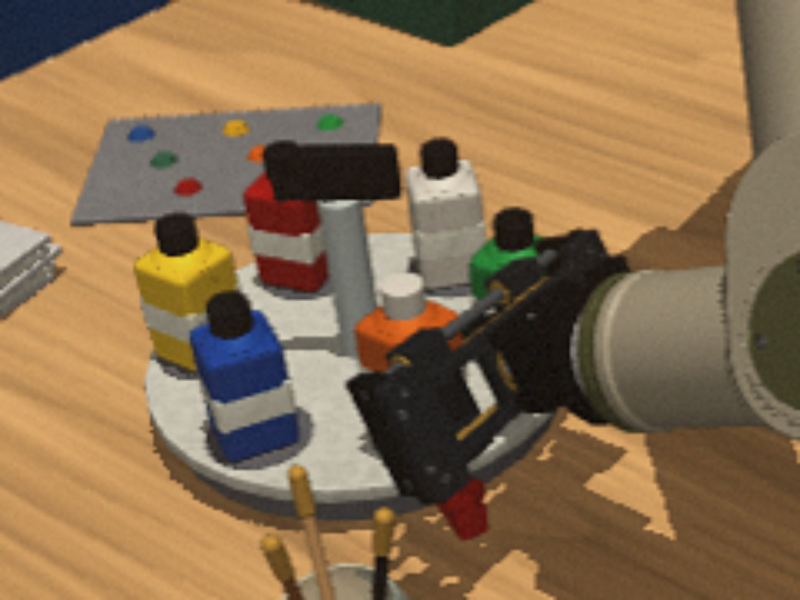

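The orange bottle is upright over the spot, with its cap at (404,295), and the other bottles are undisturbed. I'm lowering it gently.

{"method": "play_rows", "body": {
  "claw": [1, 1, 1, 1, 1],
  "delta_pos": [
    [0.014, 0, 0.006],
    [0.014, 0, 0.006],
    [0.014, 0, 0.006],
    [0.009, 0, 0.004],
    [0, 0, 0]
  ],
  "delta_rot": [
    [0, 0, 0],
    [0, 0, 0],
    [0, 0, 0],
    [0, 0, 0],
    [0, 0, 0]
  ]
}}

```text
time: 20.1
ee_pos: [0.5987, -0.0505, 0.0714]
eef_rot: [0.587, 0.605, -0.373, 0.388]
ft_force: [-0.1, 0.8, -1.5]
width: 0.0477
grip_force: 29.9
```

{"method": "play_rows", "body": {
  "claw": [1, 1, 1],
  "delta_pos": [
    [0.007, 0, 0.003],
    [0, 0, 0],
    [0, 0, 0]
  ],
  "delta_rot": [
    [0, 0, 0],
    [0, 0, 0],
    [0, 0, 0]
  ]
}}

```text
time: 20.4
ee_pos: [0.5989, -0.0506, 0.0712]
eef_rot: [0.588, 0.604, -0.373, 0.389]
ft_force: [-2.2, 0.3, 6.0]
width: 0.0476
grip_force: 29.9
```

{"method": "play_rows", "body": {
  "claw": [0.3, 0.3, 0.3, 0.3, 0.3],
  "delta_pos": [
    [0, 0, 0],
    [0, 0, 0],
    [0, 0, 0],
    [0, 0, 0],
    [0, 0, 0]
  ],
  "delta_rot": [
    [0, 0, 0],
    [0, 0, 0],
    [0, 0, 0],
    [0, 0, 0],
    [0, 0, 0]
  ]
}}

```text
time: 20.9
ee_pos: [0.5987, -0.0505, 0.0699]
eef_rot: [0.587, 0.605, -0.373, 0.388]
ft_force: [-0.1, -0.1, 1.0]
width: 0.0604
grip_force: 0.0
```

{"method": "play_rows", "body": {
  "claw": [0.3, 0.3, 0.3, 0.3, 0.3, 0.3, 0.3, 0.3],
  "delta_pos": [
    [0, 0, -0.05],
    [0, 0, -0.1],
    [0, 0, -0.15],
    [0, 0, -0.2],
    [0, 0, -0.2],
    [0, 0, -0.2],
    [0, 0, 0],
    [0, 0, 0]
  ],
  "delta_rot": [
    [0, 0, 0],
    [0, 0, 0],
    [0, 0, 0],
    [0, 0, 0],
    [0, 0, 0],
    [0, 0, 0],
    [0, 0, 0],
    [0, 0, 0]
  ]
}}

```text
time: 21.7
ee_pos: [0.5928, 0.1152, 0.1462]
eef_rot: [0.587, 0.606, -0.371, 0.388]
ft_force: [0.4, -0.8, -0.3]
width: 0.0609
grip_force: 0.0
```

```bash
python3 st.py; python3 - <<'E'
from h import *
c=shot('scene');a=c['pixels'][130:310,130:370]
cv2.imwrite('pics/end.png',cv2.resize(a,(800,600))[:,:,::-1])
h=cv2.cvtColor(c['pixels'],cv2.COLOR_RGB2HSV);m=cv2.inRange(h,(5,200,130),(12,255,255));m[:,:225]=0;m[:,290:]=0;m[:200]=0;m[280:]=0
p=cv2.findNonZero(m);print(cv2.boundingRect(p))
print('expected body ctr/cap/base px',proj(c,[[.598,-.036,.075],[.598,-.036,.138],[.598,-.036,.036]]).round(1).tolist())
E
```

```text
21.7 [0.5928 0.1152 0.1462] 
 [[-0.01   0.999  0.034]
 [ 0.423  0.035 -0.906]
 [-0.906  0.006 -0.423]] 
j [-0.418  0.841 -0.439  1.36   1.046  1.962 -0.956] w 0.0609 0.0 [ 0.4 -0.8 -0.3]
u [-0.011 -0.     1.   ] base [0.5932 0.1285 0.111 ]
rot to upright (tool units) [ 0.0015  0.     -0.0032] deg 0.6353726751453732
(238, 226, 30, 42)
expected body ctr/cap/base px [[255.1, 245.2], [251.6, 219.9], [257.1, 259.9]]
```

View pics/end.png

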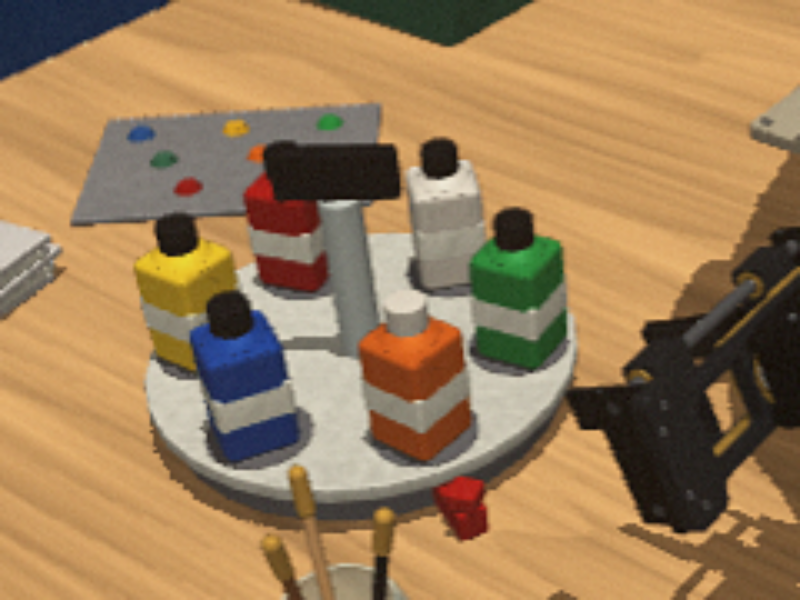

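The orange bottle stands upright on the spot at the pointer (crop centre about (415,385)). All five other bottles are upright and the gripper is clear of everything.

```bash
python3 -c "
from bench import r
print(r.close_job())"
```

```text
the job is handed in; nothing more can be done
None
```

I turned the carousel one click anticlockwise, stood the orange bottle upright on the empty place at the red pointer, and handed the job in at about 21.8 s; no verdict came back, but the last camera view showed the bottle centred on the spot, the other five bottles standing and the gripper clear.

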